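Open the child-resistant solvent jar at the measurement bench

TASK

Open the solvent jar: its blue child-resistant cap comes undone only if you press it right down and, still pressing, turn it counter-clockwise; turned without pressing it just slips round. How deep it must go differs from jar to jar, so press until you feel it bottom but not harder, since the neck is glass. Then lift the cap off and lower it, top side up, fully inside the square metal tray before letting go of it. Leave the beaker, the mouse and the wooden box where they are.

Things in the scene. Friction and masses are not known exactly. Their poses are not given: they have to be found in the camera images.
- jar: amber solvent jar, 72 mm diameter, red-banded label, bolted down on a 110 mm square steel plate: it cannot move. Origin at the centre of the plate's underside, on the bench; z up along the jar's axis. The shoulder ends at 102 mm, where the neck (at most 45 mm diameter) begins. The neck is glass: it breaks at over 36 N of contact force between cap and jar, summed over all their touching points; pushes up to 18 N are safe.
- neck (a point): point on the jar's axis, 116 mm above the jar's origin, fixed to the jar: the lowest that the neck's flange can lie. The flange, on which the pressed cap bottoms, is 0 to 6 mm higher, differently on each jar. Above it, under the cap: a white collar with hooks (44 mm diameter, 19 mm high) and a sprung grey seal pin. About 2 mm of sideways play between cap and collar.
- cap: blue round child-resistant cap, ribbed, white arc arrow on top, 57 mm diameter, 36 mm high, 40 to 65 g, loose. Origin: centre of its open underside, z up; locked, 8 mm above point neck. Pressed down it yields to a spring (3 N rising to 8 N) and bottoms hard after 4 to 10 mm, differently on each jar; only in the last 1.5 mm before that stop do its three lugs clear the collar's notches.
- tray: low square steel tray with a black rubber inlay, 160 mm outside, rim 8 mm high and 4 mm thick, inner floor 5 mm above its origin (centre of the underside, on the bench). Fixed. Room for the cap and the fingers around it.
- beaker: clear glass beaker, 72 mm diameter, 95 mm high, loose; origin at the centre of its underside. To be left alone.
- mouse: black computer mouse, 105 x 60 x 30 mm, loose; origin at the centre of its underside. To be left alone.
- kit_box: closed dark wooden case of a calibration kit, 70 x 130 x 42 mm, loose; origin at the centre of its underside. To be left alone.
- cap_top (a point): centre of the cap's top face, 36 mm above the cap's origin. Held pressed, the cap turns counter-clockwise (from above) 1.2 rad to a stop; between 0.9 and 1.2 rad its lugs stand in exit gaps: let it rise and lift it straight up. Turned less, or unpressed, it stays caught: collar and cap just slip round together (about 0.2 N m). Turning on against the stop slips likewise, harmlessly.
Not all that is in view belongs to the job. Of the things that look like the cap, the smallest one is meant.

How it is judged:
By the outcome, as a careful person would: the job done as asked, in the order asked, and still so for the second after the job is handed in, with the robot touching nothing.
It also fails if it takes over 61 s, if anything falls off the work surface, if the arm or the gripper's body presses on something with over 40 N, if the wrist force passes 120 N, or if a joint passes its speed limit or range.

ROBOT

A 6-joint arm with a two-finger parallel gripper is mounted at the origin on the work surface. World frame = base frame: x ahead of the robot, y to its left, z up, the work surface at z = 0. Lengths are in mm, angles in rad, forces in N, time in s.
With the tool pointing down it reaches from about 425 to 950 mm from the base axis. Payload 3.5 kg.
Tool frame: the origin (TCP) lies midway between the tips of the shut fingers; the grasp point (between the pads) lies arm.grip_point_offset behind it (arm.grip_point_offset is the distance from the TCP to the grasp point, in mm); z points along the fingers, y is the direction in which the jaws open and shut (so a half turn about z gives the same grasp; the last joint's range is limited). The gripper opens to 85 mm and grips with 20 to 120 N. Pads are 22 mm wide; open, the fingers measure 114 mm over their backs; the gripper's body (76 mm by 85 mm) begins 54 mm behind the grasp point. The pads swing forward as they close: fully open they stand 13 mm farther back than shut.
Start: joints at [1.006, 0.286, 1.577, -0, 1.279, -0.15], TCP at [271.993, 617.759, 191.925] pointing down, gripper open.
Joint ranges: [-2.77, 2.77], [-0.9, 2.22], [0.21, 2.48], [-1.53, 4.67], [0.24, 2.81], [-2.84, 2.84]. Speed limits (rad/s): [2.79, 2.79, 3.14, 3.14, 3.14, 3.14].

INTERFACE

Orientations are given as a unit quaternion [x, y, z, w].
In Python, from plant import arm, viewer, job gives the robot as it stands.
- The arm moves only by the shell command python3 -m pendant 'ROWS' [FORCE]. ROWS is JSON, a list of rows, each a list of 3 entries, a list of its own where there are three numbers: the closure, from 0 (fully open) to 1 (shut), then the shift along the tool's x, y, z in cm, then the turn, a rotation vector about the tool's x, y, z in rad. In form: [[fingers, [tx, ty, tz], [wx, wy, wz]], ...]. A call has 1 to 10 rows; each row is the pose to reach, as a shift and turn from the pose measured when the call began, along the tool's axes at that moment; what a row does not reach only later rows make up. A row lasts 1/8 s, in which the tool goes at most 62.5 mm and 10.7 degrees, less where a joint would pass 70% of its speed; a pose out of reach is approached as far as the arm can. A call with a gripper value outside its range is refused whole. The fingers move at their own pace and stop on an object; FORCE is the grip in N (left out, the last holds). Time passes only in rows, so rows that repeat a pose let the fingers close. It gives the time, the measured TCP pose, the force and the opening at its end, in the units of the state.
- arm.state(): the state, without advancing time (a new reading comes with each control period).
- viewer.get_image(name): name is "scene" or "top"; returns a dict with "image" (480x640x3 uint8, blue, green, red), "depth" (480x640 float32, mm along the optical axis (not along the pixel's ray), 0 where there is no reading), "fx", "fy", "cx", "cy" (pixels), "R" (3x3) and "t" (3): a world point X has camera coordinates R X + t. Camera axes: x right, y down, z forward; pixel columns grow to the right and rows downward; lengths in mm; the calibration is good to about 2 mm. A picture is of the moment at which its call begins.
- job.sign_off(): hands the job in, once; it reports no verdict.
The state is a dict: "t": time; "qpos": joint angles; "qvel": joint speeds; "joint_torque": joint torques, N m; "tcp_pos": TCP position; "tool_rot": TCP orientation; "force": force on the tool from outside, world axes, zero at the start; "wrist_torque": the same for the moment, N m; "grip_width": finger opening in mm.
Only numpy, scipy, OpenCV 4.12 (cv2) and the standard library are available. Lean on these libraries where they do the work, as an engineer would, in place of code of your own. Each camera call takes 0.05 s, during which the arm holds its last target.

## Working session

There is one attempt and no reset: what is moved stays moved. The work goes in short steps, Python scripts to look and compute and a shell command to move; the robot and the scene stay as the last step left them, time stands still between calls to the robot, and variables do not carry over. Pictures are saved under pics/ and viewed, and the job is handed in when it is done.

```bash
mkdir -p pics; ls; python3 - <<'E'
from plant import arm, viewer, job
import cv2,numpy as np,pickle
d={}
for n in("scene","top"):
    v=viewer.get_image(n); d[n]=v; cv2.imwrite(f"pics/{n}0.png",v["image"])
    print(n,v["fx"],v["fy"],v["cx"],v["cy"],np.round(v["R"],3).tolist(),np.round(v["t"],1))
pickle.dump(d,open("v0.pkl","wb"))
print(arm.state(),arm.grip_point_offset)
E
```

```text
pics
scene 491.74038449043553 491.74038449043553 323.3042895367877 236.44162153961636 [[0.319, 0.948, 0.014], [0.767, -0.249, -0.591], [-0.557, 0.199, -0.807]] [-160.9 -353.6 1636.8]
top 572.3964969886621 572.3964969886621 310.65666144538596 236.71169365355965 [[-0.016, -1.0, -0.005], [-0.981, 0.017, -0.196], [0.196, 0.001, -0.981]] [  21.8  547.1 1617.7]
{'t': 0.1, 'qpos': array([ 1.00598537e+00,  2.87115558e-01,  1.57806040e+00,  1.52008923e-05,
        1.27860487e+00, -1.50014830e-01]), 'qvel': array([ 0.00120928, -0.00232854, -0.00177862,  0.00196215,  0.00212904,
       -0.00030005]), 'joint_torque': array([ 9.76031479e-04, -4.07294583e+01, -2.93699902e+01, -9.13777239e-05,
        3.42964340e-03, -1.33267136e-05]), 'tcp_pos': array([271.63081516, 617.17738132, 190.64380664]), 'tool_rot': array([ 2.05916448e-01,  9.78568965e-01, -1.02240063e-03, -3.89584350e-04]), 'force': array([ 0.2693894 , -1.19625255,  0.11138053]), 'wrist_torque': array([-0.05567187, -0.02471035,  0.03451407]), 'grip_width': 85.30809756074815} 18.700000000000003
```

View pics/scene0.png

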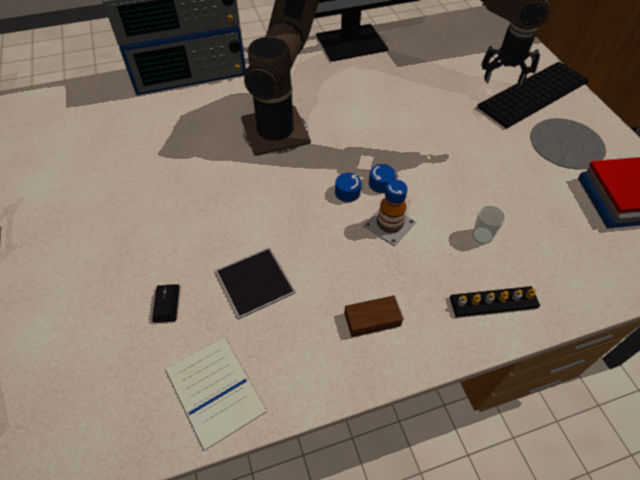

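View pics/top0.png

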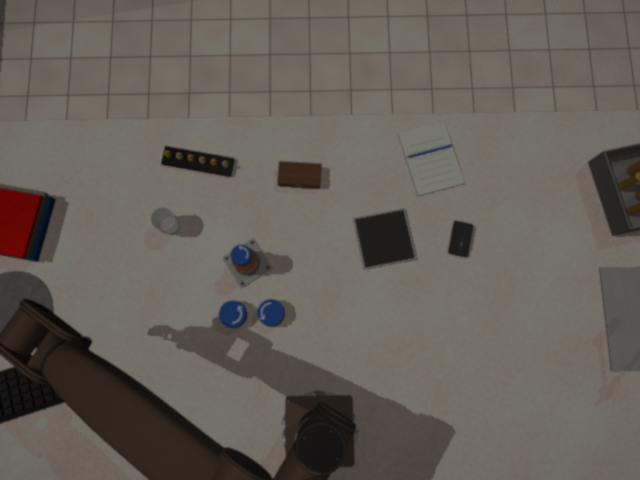

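The cap on the jar is at top-view (241,255) and scene-view (396,191). The two loose blue caps beside it are decoys. The tray is at top (384,238), mouse (461,238), box (300,174), beaker (165,221).

```bash
cat > h.py <<'E'
import cv2,numpy as np
def cloud(v):
    D=v["depth"].astype(float);h,w=D.shape
    u,r=np.meshgrid(np.arange(w),np.arange(h))
    C=np.stack([(u-v["cx"])/v["fx"]*D,(r-v["cy"])/v["fy"]*D,D],-1)
    P=(C-np.asarray(v["t"]))@np.asarray(v["R"]); P[D<=0]=np.nan; return P
def ray(v,px,z):
    px=np.atleast_2d(px).astype(float);R=np.asarray(v["R"]);t=np.asarray(v["t"])
    d=np.c_[(px[:,0]-v["cx"])/v["fx"],(px[:,1]-v["cy"])/v["fy"],np.ones(len(px))]@R
    o=-R.T@t; return o+d*((z-o[2])/d[:,2])[:,None]
def blue(v):
    h=cv2.cvtColor(v["image"],cv2.COLOR_BGR2HSV); return cv2.inRange(h,(100,120,50),(130,255,255))
E
python3 - <<'E'
import pickle,cv2,numpy as np
from h import *
d=pickle.load(open("v0.pkl","rb"))
for n,v in d.items():
    P=cloud(v);m=blue(v)
    m=cv2.morphologyEx(m,cv2.MORPH_CLOSE,np.ones((5,5)))
    k,l,s,c=cv2.connectedComponentsWithStats(m)
    for i in range(1,k):
        if s[i,4]<150: continue
        Q=P[l==i]; Q=Q[~np.isnan(Q[:,0])]
        if len(Q)==0: continue
        zt=np.percentile(Q[:,2],90); T=Q[Q[:,2]>zt-6]
        (cx,cy),r=cv2.minEnclosingCircle(T[:,:2].astype(np.float32))
        print(n,c[i].round(),s[i],"ztop",zt.round(1),"ctr",T.mean(0).round(1),"circ",round(cx,1),round(cy,1),round(r,1))
    # tray, box, mouse, beaker
    h=cv2.cvtColor(v["image"],cv2.COLOR_BGR2HSV)
    dk=cv2.inRange(h,(0,0,0),(180,255,65))
    k,l,s,c=cv2.connectedComponentsWithStats(dk)
    for i in range(1,k):
        if 200<s[i,4]<6000:
            pts=np.argwhere(l==i)[:,::-1]; zz=np.nanmedian(P[l==i][:,2])
            W=ray(v,pts,zz)[:,:2].astype(np.float32)
            print(n,"dark",c[i].round(),"z",zz.round(1),[np.round(a,1) for a in cv2.minAreaRect(W)])
import cv2
v=d["top"]
cv2.imwrite("pics/zt.png",cv2.resize(v["image"][190:340,130:330],None,fx=4,fy=4,interpolation=cv2.INTER_CUBIC))
v=d["scene"]
cv2.imwrite("pics/zs.png",cv2.resize(v["image"][140:290,320:520],None,fx=4,fy=4,interpolation=cv2.INTER_CUBIC))
E
```

```text
scene [388. 182.] [370 164  37  39 842] ztop 160.5 ctr [484.8 204.6 159.3] circ 481.3 206.2 30.5
scene [348. 186.] [336 173  25  29 539] ztop 51.6 ctr [335.6 132.9  49.4] circ 334.9 133.4 38.7
scene [598. 198.] [582 173  32  50 180] ztop 32.7 ctr [599.4 816.8  30.1] circ 595.2 815.8 97.1
scene dark [605. 201.] z 33.1 [array([596.2, 850.8]), array([126. , 246.9]), np.float64(78.8)]
scene dark [386. 192.] z 104.2 [array([440.7, 191. ]), array([126.7,  60.2]), np.float64(32.3)]
scene dark [346. 195.] z 25.0 [array([356.9, 119.4]), array([75.9, 56.3]), np.float64(60.0)]
scene dark [254. 282.] z 5.0 [array([ 548.2, -205.3]), array([149.2, 148.9]), np.float64(9.9)]
scene dark [165. 304.] z 27.3 [array([ 556.7, -430.8]), array([ 57.9, 103.6]), np.float64(76.4)]
scene dark [493. 303.] z 17.4 [array([803.9, 355.3]), array([221.4,  63.3]), np.float64(78.6)]
scene dark [371. 326.] z 26.0 [array([773.9,  30.1]), array([140. ,  73.3]), np.float64(58.0)]
scene dark [549. 368.] z -492.2 [array([895.5, 740.8]), array([731.5, 121.5]), np.float64(89.8)]
top [241. 255.] [231 246  20  19 290] ztop 164.5
[... 188 characters left out ...]
 ctr [331.5 129.7  51.1] circ 329.7 130.9 37.0
top dark [618. 187.] z 38.4 [array([ 678.6, -931.9]), array([258.9, 168.4]), np.float64(11.2)]
top dark [198. 161.] z 18.5 [array([796.8, 354.8]), array([221.4,  61. ]), np.float64(78.5)]
top dark [299. 175.] z 41.6 [array([739.6,  43.2]), array([127.5,  75.7]), np.float64(85.2)]
top dark [ 39. 228.] z 31.6 [array([583. , 826.4]), array([108.6, 222.2]), np.float64(59.1)]
top dark [384. 238.] z 6.2 [array([ 549.1, -207.8]), array([150.9, 151.3]), np.float64(10.0)]
top dark [461. 239.] z 27.3 [array([ 539.1, -431.2]), array([ 59.5, 102.5]), np.float64(76.3)]
top dark [255. 264.] z 27.6 [array([472.9, 189.1]), array([88.1, 85.3]), np.float64(34.0)]
```

View pics/zt.png

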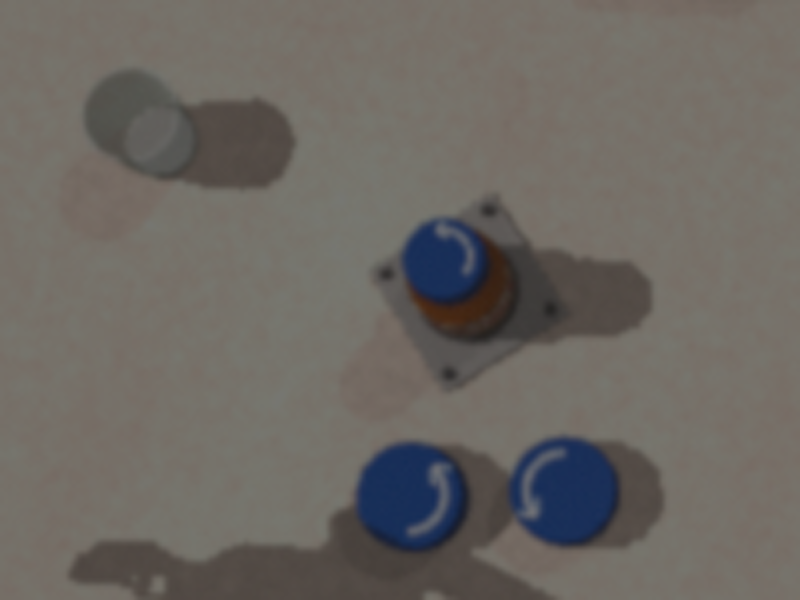

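View pics/zs.png

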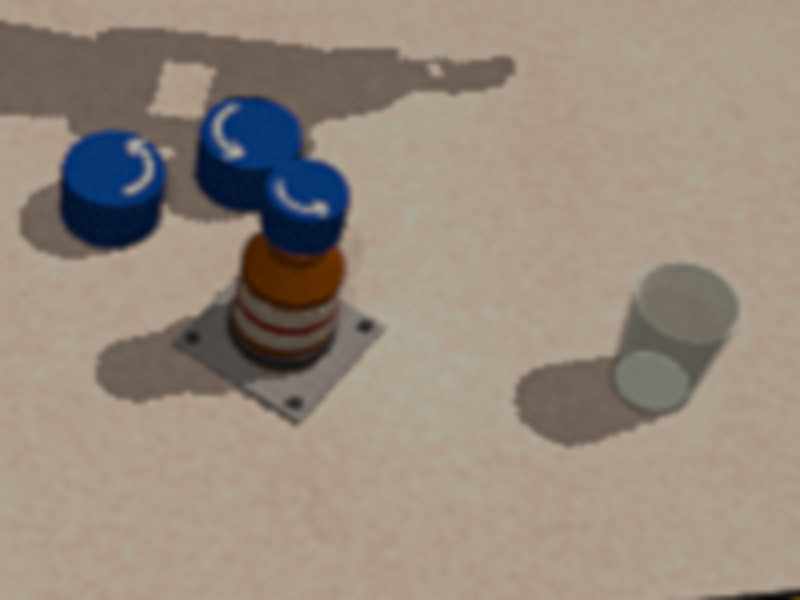

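```bash
cat >> h.py <<'E'
def topcirc(v,box,z,rmin=26):
    "circle fit of the cap's top rim from depth points near z within pixel box"
    P=cloud(v);m=blue(v)
    u0,u1,v0,v1=box; M=np.zeros_like(m);M[v0:v1,u0:u1]=m[v0:v1,u0:u1]
    M=cv2.morphologyEx(M,cv2.MORPH_CLOSE,np.ones((7,7)))
    M[~(abs(P[...,2]-z)<5)]=0
    c=max(cv2.findContours(M,0,cv2.CHAIN_APPROX_NONE)[0],key=cv2.contourArea)[:,0]
    W=ray(v,c,z)[:,:2]; (e,ax,a)=cv2.fitEllipse(W.astype(np.float32)); return np.round(e,1),np.round(ax,1)
E
python3 - <<'E'
import pickle
from h import *
from plant import arm
d=pickle.load(open("v0.pkl","rb"))
print("top",topcirc(d["top"],(225,258,240,275),160)); print("scene",topcirc(d["scene"],(384,410,175,210),160))
print("plate",ray(d["top"],[247.75,263.4],6).round(1),ray(d["scene"],[390,223.5],6).round(1))
print("beaker", ray(d["top"],[130+160/4,190+140/4],0).round(1),ray(d["scene"],[320+652/4,140+380/4],0).round(1))
from scipy.spatial.transform import Rotation as Ro
s=arm.state();R=Ro.from_quat(s["tool_rot"]).as_matrix()
for z in(190,128.5): print("shift cm",(R.T@(np.array([480.5,204.5,z])-s["tcp_pos"])/10).round(2))
E
```

```text
top (array([479.9, 203.3]), array([49.2, 50.3]))
scene (array([485.1, 204.2]), array([51.1, 56.4]))
plate [[479.1 201.5   6. ]] [[484.7 207.5   6. ]]
beaker [[601.7 438.7   0. ]] [[600.  444.8   0. ]]
shift cm [-35.75 -29.35   0.12]
shift cm [-35.75 -29.34   6.27]
```

```bash
python3 -m pendant '[[0,[-4,-3.3,-1],[0,0,0]],[0,[-9,-7.4,-1],[0,0,0]],[0,[-14,-11.4,-1],[0,0,0]],[0,[-19,-15.5,-1],[0,0,0]],[0,[-24,-19.6,-1],[0,0,0]],[0,[-29,-23.7,-1],[0,0,0]],[0,[-33,-27,-1],[0,0,0]],[0,[-35.9,-29.3,-1],[0,0,0]],[0,[-35.9,-29.3,-1],[0,0,0]],[0,[-35.9,-29.3,-1],[0,0,0]]]' 60
python3 - <<'E'
from plant import arm, viewer
from h import *
from scipy.spatial.transform import Rotation as Ro
for n in("scene","top"):
    v=viewer.get_image(n); c=(390,190) if n=="scene" else (245,258)
    cv2.imwrite(f"pics/{n}1.png",cv2.resize(v["image"][c[1]-75:c[1]+75,c[0]-100:c[0]+100],None,fx=4,fy=4))
s=arm.state();R=Ro.from_quat(s["tool_rot"]).as_matrix()
print(s["qpos"].round(3),s["force"],s["wrist_torque"])
print((R.T@(np.array([482,204.3,128.5])-s["tcp_pos"])/10).round(2),(R[:,2]).round(4))
E
```

```text
t: 1.35
tcp_pos: [481.6, 204.7, 200.8]
tool_rot: [0.206, 0.979, -0.001, -0.001]
force: [0.8, 0.3, 0.7]
grip_width: 85.4
[ 2.100e-01 -5.700e-02  1.935e+00 -1.000e-03  1.265e+00 -9.470e-01] [-0.32373064  0.08028091  0.7957957 ] [0.01925255 0.05295397 0.03202172]
[-0.1  -0.06  7.24] [-0.0018 -0.0016 -1.    ]
```

View pics/scene1.png

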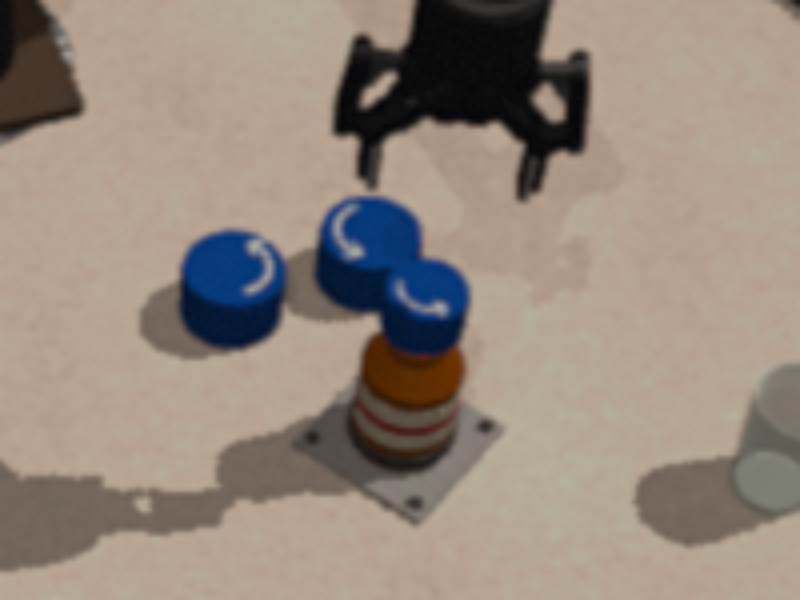

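```bash
python3 - <<'E'
import pickle
from h import *
d=pickle.load(open("v0.pkl","rb"))
for z in (209,213,217): print(ray(d["scene"],[290+445/4,115+192/4],z).round(1))
E
```

```text
[[449.6 226.7 209. ]]
[[453.1 224.6 213. ]]
[[456.5 222.4 217. ]]
```

View pics/top1.png

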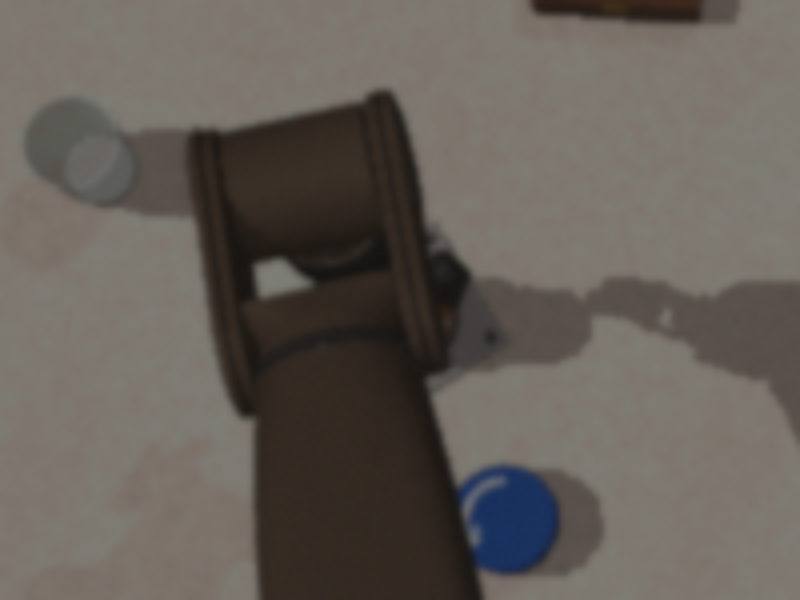

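```bash
python3 - <<'E'
from plant import arm, viewer
from h import *
v=viewer.get_image("scene");P=cloud(v)
cv2.imwrite("pics/s2.png",cv2.resize(v["image"][115:215,350:480],None,fx=6,fy=6,interpolation=cv2.INTER_CUBIC))
for r in range(135,168,3):
    for c in (380,381,382,383,420,421,422,423):
        print((c,r),P[r,c].round(0) if 0<v["depth"][r,c] and P[r,c,2]>50 else "-",end=" ")
    print()
s=arm.state();print(s["tcp_pos"],s["qpos"])
E
```

```text
(380, 135) [467. 145. 342.] (381, 135) [470. 146. 344.] (382, 135) [470. 149. 343.] (383, 135) [468. 152. 341.] (420, 135) [506. 226. 353.] (421, 135) [503. 230. 349.] (422, 135) [504. 232. 349.] (423, 135) [507. 233. 352.] 
(380, 138) [468. 146. 333.] (381, 138) [471. 147. 336.] (382, 138) - (383, 138) - (420, 138) [504. 229. 342.] (421, 138) [504. 232. 341.] (422, 138) [505. 233. 341.] (423, 138) [505. 236. 340.] 
(380, 141) [468. 147. 323.] (381, 141) - (382, 141) [449. 162. 302.] (383, 141) [452. 163. 305.] (420, 141) [490. 240. 316.] (421, 141) [493. 241. 319.] (422, 141) [494. 243. 319.] (423, 141) [496. 245. 320.] 
(380, 144) [461. 152. 306.] (381, 144) [462. 154. 307.] (382, 144) [463. 156. 306.] (383, 144) [462. 159. 305.] (420, 144) [512. 227. 330.] (421, 144) [508. 233. 325.] (422, 144) [505. 237. 321.] (423, 144) [502. 242. 318.] 
(380, 147) [466. 150. 302.] (381, 147) [466. 153. 301.] (382, 147) [468. 154. 302.] (383, 147) [472. 155. 306.] (420, 147) [511. 230. 319.] (421, 147) [514. 231. 321.] (422, 147) [511. 235. 318.] (423, 147) [511. 238. 317.] 
(380, 150) [465. 152
[... 619 characters left out ...]
85.] 
(380, 159) [465. 156. 259.] (381, 159) [470. 156. 264.] (382, 159) [472. 157. 266.] (383, 159) [476. 158. 269.] (420, 159) [504. 242. 270.] (421, 159) [511. 240. 278.] (422, 159) [510. 244. 276.] (423, 159) [511. 246. 276.] 
(380, 162) - (381, 162) - (382, 162) - (383, 162) [471. 161. 254.] (420, 162) [510. 240. 266.] (421, 162) [511. 242. 267.] (422, 162) [508. 247. 262.] (423, 162) [511. 248. 265.] 
(380, 165) [300. 248.  50.] (381, 165) [302. 250.  51.] (382, 165) [303. 253.  51.] (383, 165) - (420, 165) - (421, 165) - (422, 165) - (423, 165) - 
[481.43728016 205.47794509 200.983723  ] [ 2.10177428e-01 -5.67888583e-02  1.93506057e+00 -1.40824363e-03
  1.26525834e+00 -9.47297064e-01]
```

View pics/s2.png

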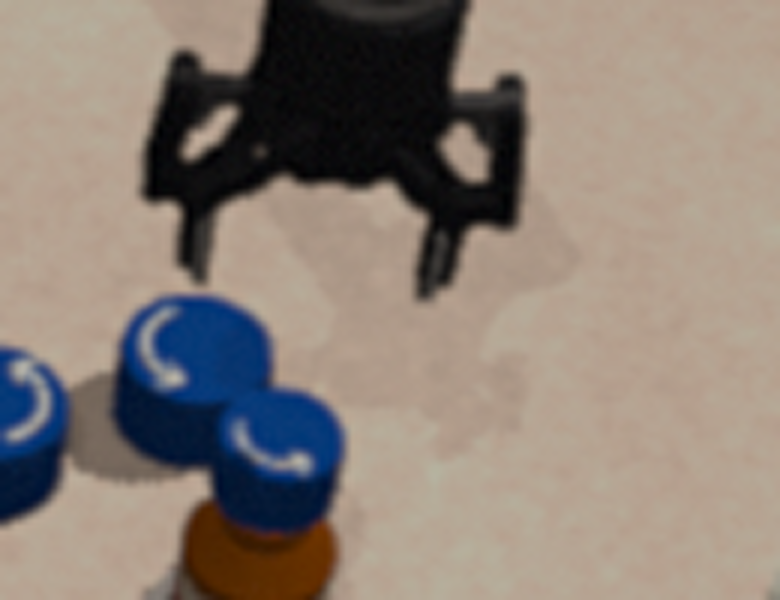

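```bash
python3 - <<'E'
import pickle
from h import *
from plant import viewer
d=pickle.load(open("v0.pkl","rb"))
v=d["scene"];P=cloud(v)
cv2.imwrite("pics/s3.png",cv2.resize(v["image"][0:100,450:580],None,fx=6,fy=6,interpolation=cv2.INTER_CUBIC))
g=v["image"].max(2)<60
for (a,b,c,e) in((470,500,60,90),(515,540,60,90)):
    m=np.zeros_like(g);m[c:e,a:b]=g[c:e,a:b]; m&=P[...,2]>100
    Q=P[m];print("start lowest",Q[np.argsort(Q[:,2])[:8]].round(0).tolist())
v=viewer.get_image("scene");P=cloud(v);g=v["image"].max(2)<70
for (a,b,c,e) in((375,390,140,170),(415,430,140,170)):
    m=np.zeros_like(g);m[c:e,a:b]=g[c:e,a:b]; m&=P[...,2]>100
    Q=P[m];print("now lowest",Q[np.argsort(Q[:,2])[:8]].round(0).tolist())
E
```

```text
start lowest [[260.0, 568.0, 251.0], [252.0, 569.0, 251.0], [263.0, 570.0, 252.0], [258.0, 569.0, 252.0], [258.0, 566.0, 253.0], [256.0, 569.0, 254.0], [262.0, 569.0, 255.0], [261.0, 572.0, 257.0]]
start lowest [[290.0, 657.0, 245.0], [294.0, 654.0, 245.0], [298.0, 652.0, 245.0], [295.0, 670.0, 246.0], [300.0, 654.0, 246.0], [302.0, 655.0, 247.0], [281.0, 661.0, 248.0], [299.0, 654.0, 248.0]]
now lowest [[475.0, 159.0, 264.0], [467.0, 154.0, 265.0], [472.0, 157.0, 266.0], [469.0, 156.0, 266.0], [467.0, 157.0, 267.0], [472.0, 157.0, 269.0], [469.0, 158.0, 269.0], [476.0, 157.0, 270.0]]
now lowest [[507.0, 243.0, 260.0], [511.0, 243.0, 263.0], [509.0, 241.0, 265.0], [497.0, 247.0, 266.0], [511.0, 245.0, 266.0], [494.0, 248.0, 266.0], [510.0, 251.0, 266.0], [511.0, 243.0, 266.0]]
```

View pics/s3.png

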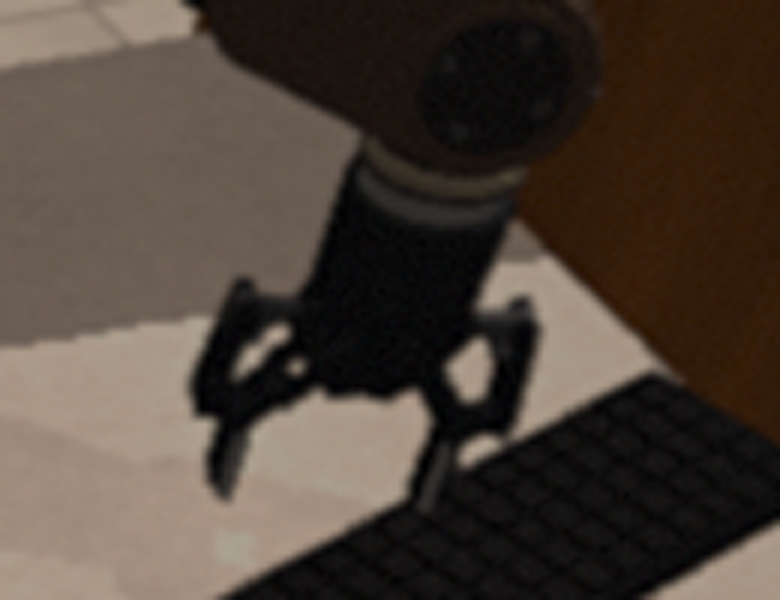

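The picture puts the finger tips about 40 mm higher than the reported TCP implies. I'll go down partway, straddling the cap, and look again.

```bash
python3 -m pendant '[[0,[-0.1,0,2],[0,0,0]],[0,[-0.1,0,4],[0,0,0]],[0,[-0.1,0,5.5],[0,0,0]],[0,[-0.1,0,5.5],[0,0,0]]]'
python3 - <<'E'
from plant import arm, viewer
from h import *
v=viewer.get_image("scene");P=cloud(v)
cv2.imwrite("pics/s4.png",cv2.resize(v["image"][125:235,340:470],None,fx=5,fy=5,interpolation=cv2.INTER_CUBIC))
print(ray(v,[[411,145]],274),arm.state()["force"])
g=v["image"].max(2)<70; m=np.zeros_like(g); m[140:215,370:440]=g[140:215,370:440]
for z in(150,160,170,180,190,200,210,220):
    Q=P[m&(abs(P[...,2]-z)<5)]; print(z,len(Q),Q.mean(0).round(0) if len(Q) else "")
E
```

```text
t: 2.05
tcp_pos: [481.1, 205.2, 144.6]
tool_rot: [0.205, 0.979, -0.002, -0.002]
force: [0.6, 0.5, -0.7]
grip_width: 85.3
[[456.6350951  239.70667518 274.        ]] [-1.07867448 -0.44536413  0.37361878]
150 52 [500. 193. 149.]
160 29 [504. 198. 158.]
170 0 
180 0 
190 0 
200 1 [509. 244. 204.]
210 30 [486. 198. 210.]
220 32 [490. 204. 221.]
```

View pics/s4.png

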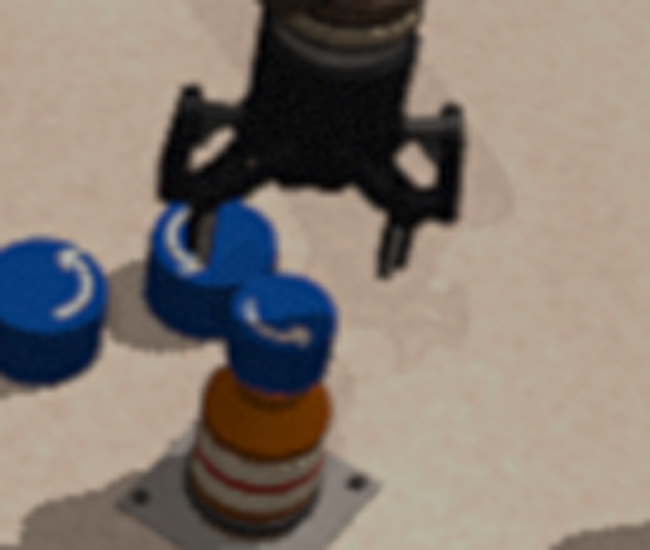

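```bash
python3 - <<'E'
from plant import arm, viewer
from h import *
v=viewer.get_image("scene")
for n,p in(("tips mid",[399,178.7]),("body bottom front",[340+318/5,125+185/5])):
  for z in(180,190,200,205,210,240,250,260,270): print(n,z,ray(v,[p],z)[0,:2].round(1))
v=viewer.get_image("top");cv2.imwrite("pics/t4.png",cv2.resize(v["image"][200:320,180:320],None,fx=5,fy=5,interpolation=cv2.INTER_CUBIC))
E
```

```text
tips mid 180 [474.6 213.8]
tips mid 190 [482.7 208.7]
tips mid 200 [490.8 203.6]
tips mid 205 [494.9 201.1]
tips mid 210 [498.9 198.5]
tips mid 240 [523.3 183.2]
tips mid 250 [531.5 178.1]
tips mid 260 [539.6 173.1]
tips mid 270 [547.7 168. ]
body bottom front 180 [423.  249.9]
body bottom front 190 [431.7 244.4]
body bottom front 200 [440.3 238.9]
body bottom front 205 [444.7 236.2]
body bottom front 210 [449.  233.4]
body bottom front 240 [475.1 217. ]
body bottom front 250 [483.8 211.5]
body bottom front 260 [492.4 206. ]
body bottom front 270 [501.1 200.6]
```

View pics/t4.png

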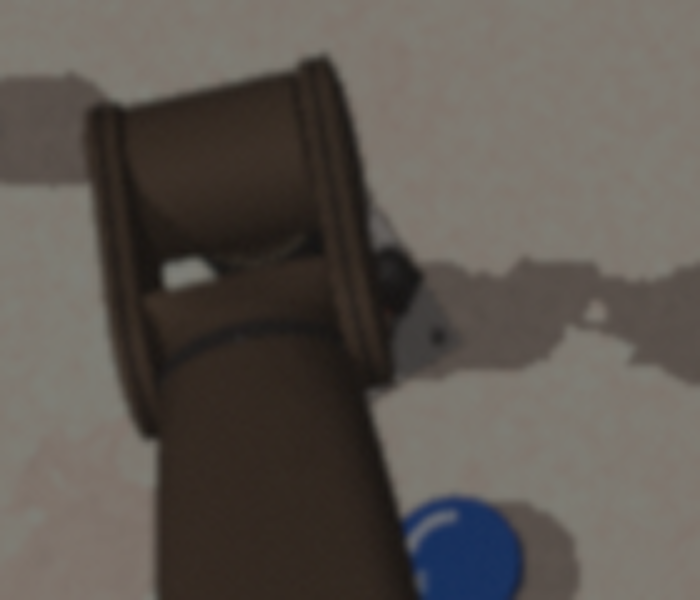

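```bash
python3 - <<'E'
from plant import arm, viewer
from h import *
v=viewer.get_image("scene");P=cloud(v)
R=np.asarray(v["R"]);print("cam",(-R.T@v["t"]).round())
for r in range(130,166,3): print(r,[ (P[r,c].round(0).astype(int).tolist() if v["depth"][r,c]>0 else 0) for c in(398,404,410)])
print("right finger");
for r in range(160,184,2): print(r,[ (P[r,c].round(0).astype(int).tolist() if v["depth"][r,c]>0 else 0) for c in(416,418,420,422)])
print("base",[P[r,c].round(0) for r,c in((130,274),(145,280),(120,262))])
E
```

```text
cam [1234. -262. 1114.]
130 [[494, 174, 372], [507, 181, 381], [512, 193, 381]]
133 [[492, 177, 360], [509, 181, 374], [515, 193, 376]]
136 [[498, 175, 357], [504, 186, 359], [514, 195, 365]]
139 [[501, 174, 351], [512, 183, 358], [516, 195, 358]]
142 [[503, 174, 343], [515, 182, 352], [518, 196, 350]]
145 [[503, 176, 334], [514, 185, 341], [518, 197, 342]]
148 [[506, 175, 327], [514, 186, 332], [521, 197, 335]]
151 [[505, 177, 317], [516, 186, 324], [519, 200, 322]]
154 [[494, 185, 295], [496, 200, 292], [500, 214, 292]]
157 [[495, 186, 285], [495, 203, 280], [508, 211, 290]]
160 [[492, 190, 271], [496, 204, 270], [508, 213, 279]]
163 [[265, 330, 0], [268, 350, -3], [279, 365, 3]]
right finger
160 [[509, 228, 276], [503, 238, 267], [495, 250, 256], [494, 256, 253]]
162 [[510, 229, 270], [512, 234, 270], [505, 244, 261], [498, 254, 251]]
164 [[512, 229, 265], [515, 232, 267], [512, 240, 261], [505, 251, 252]]
166 [[512, 231, 257], [513, 235, 257], [514, 241, 256], [512, 248, 252]]
168 [[305, 374, 2], [510, 239, 246], [515, 241, 250], [516, 246, 250]]
170 [[313, 370, 2], [509, 241, 238], [513, 244, 240], [518, 246, 245]]
172 [[315, 370, -4], [510, 241, 232], [514, 245, 234], [509, 254, 227]]
174 [[498, 245, 211], [510, 243, 223], [514, 246, 227], [512, 253, 222]]
176 [[499, 246, 205], [510, 244, 216], [512, 249, 216], [513, 254, 216]]
178 [[504, 244, 203], [513, 244, 212], [511, 251, 207], [346, 375, -1]]
180 [[512, 240, 205], [512, 246, 203], [352, 366, -1], [353, 372, -3]]
182 [[355, 351, -2], [358, 356, -1], [366, 358, 6], [363, 367, 0]]
base [array([ 59., -15.,  55.]), array([89., -7., 15.]), array([ 36., -46.,  85.])]
```

Finger tips are seen at z≈200 with reported TCP z 145. At the nominal grasp height I'll close gently. The opening will show whether the fingers meet the 57 mm cap or only air.

```bash
python3 -m pendant '[[0,[-0.1,0,0.8],[0,0,0]],[0,[-0.1,0,1.6],[0,0,0]],[0,[-0.1,0,1.6],[0,0,0]],[0.35,[-0.1,0,1.6],[0,0,0]],[0.35,[-0.1,0,1.6],[0,0,0]],[0.5,[-0.1,0,1.6],[0,0,0]],[0.5,[-0.1,0,1.6],[0,0,0]],[0.5,[-0.1,0,1.6],[0,0,0]]]' 20
python3 - <<'E'
from plant import arm, viewer
from h import *
v=viewer.get_image("scene");P=cloud(v)
cv2.imwrite("pics/s5.png",cv2.resize(v["image"][125:235,340:470],None,fx=5,fy=5,interpolation=cv2.INTER_CUBIC))
s=arm.state();print(s["force"],s["wrist_torque"],s["grip_width"])
E
```

```text
t: 3.25
tcp_pos: [484.0, 204.8, 131.2]
tool_rot: [0.205, 0.979, -0.001, 0.0]
force: [-0.1, -0.2, -0.3]
grip_width: 42.5
[ 0.40197645  0.13609635 -0.24847262] [0.06980697 0.03333779 0.03762311] 42.3560573333362
```

View pics/s5.png

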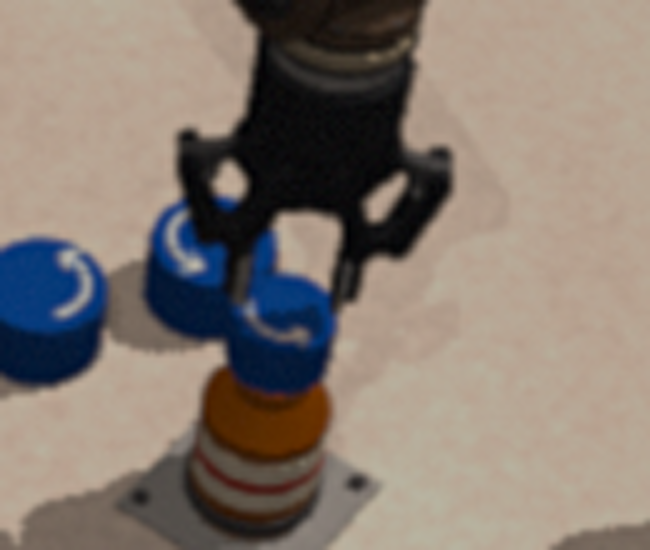

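```bash
python3 - <<'E'
from plant import arm, viewer
from h import *
v=viewer.get_image("scene");P=cloud(v)
for cs in((386,387,388,389),(407,408,409,410)):
  for r in range(174,190,2): print(r,[ (P[r,c].round(0).astype(int).tolist() if v["depth"][r,c]>0 else 0) for c in cs])
  print()
s=arm.state();print(s["tcp_pos"])
E
```

```text
174 [[480, 170, 217], [481, 172, 218], [482, 175, 218], [483, 177, 218]]
176 [[477, 173, 205], [483, 172, 212], [481, 176, 209], [485, 177, 212]]
178 [[478, 174, 199], [480, 175, 201], [484, 176, 204], [484, 179, 203]]
180 [[479, 174, 192], [479, 177, 192], [483, 177, 196], [483, 180, 195]]
182 [[481, 174, 188], [481, 177, 186], [483, 179, 188], [485, 180, 189]]
184 [[367, 241, 38], [483, 176, 181], [483, 179, 181], [486, 180, 183]]
186 [[468, 183, 156], [471, 184, 158], [473, 186, 160], [476, 188, 162]]
188 [[475, 180, 157], [476, 183, 156], [481, 183, 162], [480, 186, 159]]

174 [[316, 339, -2], [491, 227, 210], [504, 221, 225], [506, 222, 227]]
176 [[487, 228, 199], [498, 223, 211], [504, 223, 217], [505, 225, 217]]
178 [[491, 226, 196], [504, 221, 210], [503, 224, 208], [506, 226, 210]]
180 [[500, 222, 198], [503, 223, 201], [503, 225, 201], [501, 230, 197]]
182 [[505, 220, 196], [503, 224, 194], [503, 227, 192], [504, 229, 193]]
184 [[503, 222, 187], [508, 222, 192], [505, 227, 188], [505, 230, 186]]
186 [[502, 225, 177], [506, 225, 181], [364, 323, -1], [367, 325, 0]]
188 [[495, 230, 160], [371, 317, -1], [370, 321, -4], [372, 323, -2]]

[483.98035242 204.80893921 131.18081425]
```

The fingers closed on air, so the image is right: the real fingers sit about 43 mm higher than the reported TCP, while x and y agree. I'll correct the depth and check visually.

```bash
python3 -m pendant '[[0,[0,0,0],[0,0,0]],[0,[0,0,0],[0,0,0]],[0,[0.1,-0.05,0],[0,0,0]],[0,[0.1,-0.05,1.5],[0,0,0]],[0,[0.1,-0.05,3],[0,0,0]],[0,[0.1,-0.05,4.5],[0,0,0]],[0,[0.1,-0.05,4.5],[0,0,0]],[0,[0.1,-0.05,4.5],[0,0,0]]]' 20
python3 - <<'E'
from plant import arm, viewer
from h import *
v=viewer.get_image("scene");P=cloud(v)
cv2.imwrite("pics/s6.png",cv2.resize(v["image"][125:245,340:470],None,fx=5,fy=5,interpolation=cv2.INTER_CUBIC))
s=arm.state();print(s["force"],s["wrist_torque"],s["tcp_pos"])
E
```

```text
t: 4.35
tcp_pos: [483.1, 204.7, 86.2]
tool_rot: [0.205, 0.979, -0.001, 0.0]
force: [-0.1, 0.3, 0.1]
grip_width: 85.5
[ 0.37036023 -0.81871311 -0.41483832] [ 0.01933509  0.00583265 -0.04307793] [483.37845467 204.77796995  86.6376687 ]
```

View pics/s6.png

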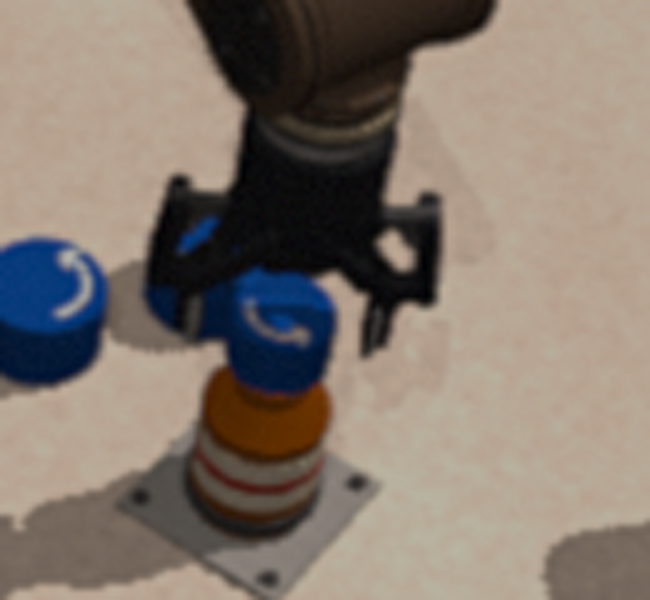

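```bash
python3 -m pendant '[[0.3,[0,0,0],[0,0,0]],[0.3,[0,0,0],[0,0,0]],[0.6,[0,0,0],[0,0,0]],[0.6,[0,0,0],[0,0,0]],[0.6,[0,0,0],[0,0,0]],[0.6,[0,0,0],[0,0,0]]]' 30
python3 - <<'E'
from plant import arm, viewer
from h import *
v=viewer.get_image("scene");P=cloud(v)
cv2.imwrite("pics/s7.png",cv2.resize(v["image"][125:245,340:470],None,fx=5,fy=5,interpolation=cv2.INTER_CUBIC))
s=arm.state();print(s["force"],s["wrist_torque"],s["tcp_pos"],s["qpos"])
E
```

```text
t: 5.15
tcp_pos: [483.6, 204.7, 86.8]
tool_rot: [0.205, 0.979, -0.0, 0.001]
force: [-0.3, -1.4, 3.2]
grip_width: 55.8
[-0.11925489 -1.79211122  2.23137159] [-0.18976304  0.01746936 -0.01237086] [483.6055877  204.71911989  86.79810077] [ 2.08000274e-01  7.03363048e-02  2.02945865e+00 -1.84647676e-03
  1.04015871e+00 -9.49223056e-01]
```

View pics/s7.png

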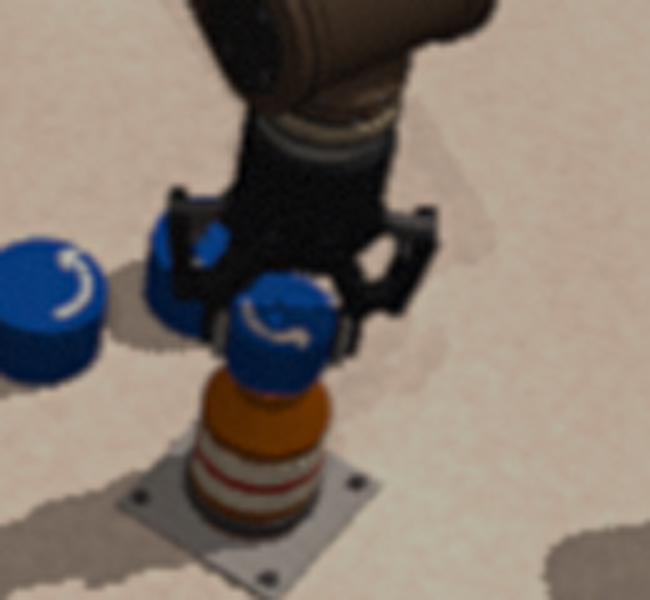

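Cap gripped (opening 55.8 mm). Now pressing in small steps, watching the force.

```bash
python3 -m pendant '[[0.7,[0,0,0],[0,0,0]],[0.7,[0,0,0.1],[0,0,0]],[0.7,[0,0,0.2],[0,0,0]],[0.7,[0,0,0.2],[0,0,0]]]' 60; python3 -m pendant '[[0.7,[0,0,0.1],[0,0,0]],[0.7,[0,0,0.1],[0,0,0]]]'; python3 -m pendant '[[0.7,[0,0,0.1],[0,0,0]],[0.7,[0,0,0.1],[0,0,0]]]'
```

```text
t: 5.7
tcp_pos: [483.7, 204.7, 84.9]
tool_rot: [0.205, 0.979, -0.0, 0.001]
force: [-1.0, -1.1, 3.5]
grip_width: 55.2
t: 5.95
tcp_pos: [483.7, 204.8, 83.9]
tool_rot: [0.205, 0.979, -0.0, 0.001]
force: [-1.4, -1.7, 3.9]
grip_width: 55.1
t: 6.2
tcp_pos: [483.7, 204.8, 82.9]
tool_rot: [0.205, 0.979, -0.0, 0.001]
force: [-0.5, -1.2, 4.2]
grip_width: 55.0
```

```bash
for i in 1 ; do python3 -m pendant '[[0.7,[0,0,0.05],[0,0,0]],[0.7,[0,0,0.05],[0,0,0]]]'; done; python3 -m pendant '[[0.7,[0,0,0.05],[0,0,0]],[0.7,[0,0,0.05],[0,0,0]]]';  python3 -m pendant '[[0.7,[0,0,0.05],[0,0,0]],[0.7,[0,0,0.05],[0,0,0]]]'
```

```text
t: 6.45
tcp_pos: [483.8, 204.8, 82.7]
tool_rot: [0.205, 0.979, -0.0, 0.001]
force: [-1.7, -2.0, 5.8]
grip_width: 55.1
t: 6.7
tcp_pos: [483.8, 204.8, 82.7]
tool_rot: [0.205, 0.979, -0.0, 0.001]
force: [-2.5, -1.5, 5.9]
grip_width: 54.8
t: 6.95
tcp_pos: [483.8, 204.8, 82.7]
tool_rot: [0.205, 0.979, -0.001, 0.001]
force: [-2.3, -1.6, 5.7]
grip_width: 54.8
```

```bash
python3 -m pendant '[[0.7,[0,0,0.1],[0,0,0]],[0.7,[0,0,0.1],[0,0,0]]]';  python3 -m pendant '[[0.7,[0,0,0.15],[0,0,0]],[0.7,[0,0,0.15],[0,0,0]]]'
```

```text
t: 7.2
tcp_pos: [483.8, 204.8, 82.6]
tool_rot: [0.205, 0.979, -0.001, 0.001]
force: [-4.7, -2.3, 8.5]
grip_width: 55.3
t: 7.45
tcp_pos: [483.8, 204.8, 82.6]
tool_rot: [0.205, 0.979, -0.001, 0.001]
force: [-5.8, -3.1, 12.2]
grip_width: 55.1
```

Cap stopped at reported z 82.6, about 4 mm down. Force rises to 12 N without further travel, so it has bottomed. Turning it counter-clockwise while holding about 10 N, with the side load eased.

```bash
python3 -m pendant '[[0.7,[0.06,-0.05,0.12],[0,0,0]],[0.7,[0.06,-0.05,0.12],[0,0,-0.1]],[0.7,[0.06,-0.05,0.12],[0,0,-0.2]],[0.7,[0.06,-0.05,0.12],[0,0,-0.3]],[0.7,[0.06,-0.05,0.12],[0,0,-0.3]]]'; python3 - <<'E'
from plant import arm
s=arm.state();print(s["force"].round(2),s["wrist_torque"].round(3),s["qpos"].round(3))
E
```

```text
t: 8.07
tcp_pos: [484.9, 205.2, 82.7]
tool_rot: [0.056, 0.998, 0.0, 0.003]
force: [1.1, -0.3, 5.3]
grip_width: 55.0
[ 1.09 -0.27  5.27] [ 0.088 -0.085  0.014] [ 2.080e-01  7.700e-02  2.031e+00 -1.000e-03  1.029e+00 -1.250e+00]
```

```bash
python3 -m pendant '[[0.7,[0,0,0.12],[0,0,-0.1]],[0.7,[0,0,0.12],[0,0,-0.2]],[0.7,[0,0,0.12],[0,0,-0.3]],[0.7,[0,0,0.12],[0,0,-0.3]]]'; python3 - <<'E'
from plant import arm
s=arm.state();print(s["force"].round(2),s["wrist_torque"].round(3),s["qpos"].round(3))
E
```

```text
t: 8.57
tcp_pos: [485.9, 206.7, 82.6]
tool_rot: [-0.094, 0.996, 0.001, 0.004]
force: [-1.4, 1.9, 5.9]
grip_width: 54.9
[-1.44  1.85  5.87] [ 0.466  0.227 -0.03 ] [ 2.090e-01  7.800e-02  2.030e+00  2.000e-03  1.025e+00 -1.551e+00]
```

```bash
python3 -m pendant '[[0.7,[0.06,-0.04,0.15],[0,0,-0.1]],[0.7,[0.06,-0.04,0.15],[0,0,-0.2]],[0.7,[0.06,-0.04,0.15],[0,0,-0.3]],[0.7,[0.06,-0.04,0.15],[0,0,-0.3]]]'; python3 - <<'E'
from plant import arm
s=arm.state();print(s["force"].round(2),s["wrist_torque"].round(3),s["qpos"].round(3))
E
```

```text
t: 9.07
tcp_pos: [485.8, 207.9, 82.6]
tool_rot: [-0.242, 0.97, 0.002, 0.005]
force: [-2.9, 3.0, 9.5]
grip_width: 55.0
[-2.85  3.04  9.52] [0.475 0.542 0.043] [ 0.21   0.077  2.031  0.006  1.024 -1.852]
```

```bash
python3 -m pendant '[[0.7,[0.03,-0.07,0.14],[0,0,-0.1]],[0.7,[0.03,-0.07,0.14],[0,0,-0.18]],[0.7,[0.03,-0.07,0.14],[0,0,-0.18]]]'; python3 - <<'E'
from plant import arm
s=arm.state();print(s["force"].round(2),s["wrist_torque"].round(3),s["qpos"].round(3))
E
```

```text
t: 9.45
tcp_pos: [485.7, 208.8, 82.5]
tool_rot: [-0.328, 0.945, 0.004, 0.005]
force: [-4.1, 3.2, 10.7]
grip_width: 55.4
[-4.06  3.19 10.68] [ 0.545  0.799 -0.01 ] [ 0.209  0.078  2.031  0.01   1.023 -2.034]
```

```bash
python3 -m pendant '[[0.7,[0,-0.05,0.12],[0,0,-0.1]],[0.7,[0,-0.05,0.12],[0,0,-0.15]]]'; python3 - <<'E'
from plant import arm,viewer
import cv2
s=arm.state();print(s["force"].round(2),s["wrist_torque"].round(3),s["qpos"].round(3))
v=viewer.get_image("scene")
cv2.imwrite("pics/s8.png",cv2.resize(v["image"][125:245,340:470],None,fx=5,fy=5,interpolation=cv2.INTER_CUBIC))
E
```

```text
t: 9.7
tcp_pos: [484.5, 209.9, 82.5]
tool_rot: [-0.397, 0.918, 0.005, 0.004]
force: [-7.7, 1.2, 11.4]
grip_width: 55.0
[-7.73  1.2  11.37] [ 0.308  1.408 -0.294] [ 0.21   0.078  2.03   0.014  1.027 -2.186]
```

View pics/s8.png

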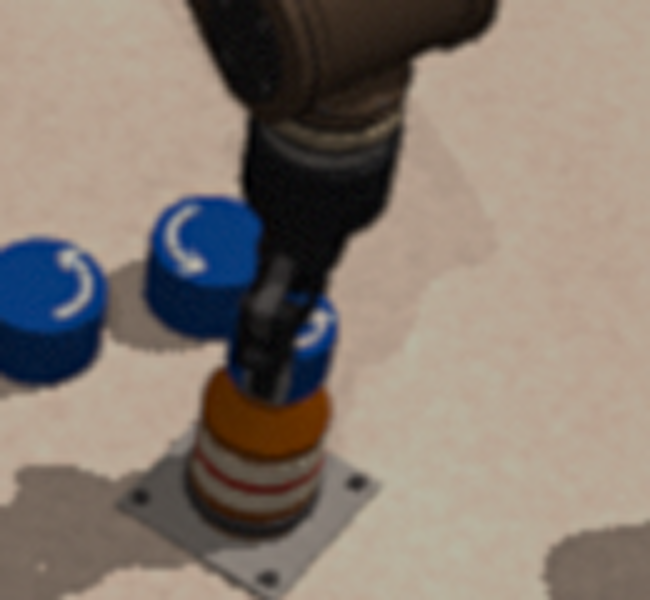

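Torque rose to 0.29 N m at 1.23 rad, so that is the stop, and the arrow turned with the gripper. Backing off 0.1 rad, easing the press and the side load, then letting it rise.

```bash
python3 -m pendant '[[0.7,[0.06,0.06,0.08],[0,0,0.1]],[0.7,[0.06,0.06,0.08],[0,0,0.12]],[0.7,[0.06,0.06,0.08],[0,0,0.12]]]'; python3 - <<'E'
from plant import arm
s=arm.state();print(s["force"].round(2),s["wrist_torque"].round(3))
E
python3 -m pendant '[[0.7,[0,0,-0.1],[0,0,0]],[0.7,[0,0,-0.3],[0,0,0]],[0.7,[0,0,-0.5],[0,0,0]],[0.7,[0,0,-0.5],[0,0,0]]]'; python3 - <<'E'
from plant import arm
s=arm.state();print(s["force"].round(2),s["wrist_torque"].round(3))
E
```

```text
t: 10.12
tcp_pos: [484.6, 210.2, 82.6]
tool_rot: [-0.342, 0.94, 0.005, 0.005]
force: [-1.1, 0.4, 7.5]
grip_width: 54.9
[-1.14  0.42  7.48] [-0.103  0.082 -0.025]
t: 10.62
tcp_pos: [484.7, 210.3, 87.5]
tool_rot: [-0.342, 0.94, 0.005, 0.005]
force: [0.1, 0.2, 2.6]
grip_width: 54.9
[0.08 0.22 2.58] [-0.008 -0.056  0.003]
```

```bash
python3 -m pendant '[[0.7,[0,0,-0.2],[0,0,0]],[0.7,[0,0,-0.4],[0,0,0]],[0.7,[0,0,-0.6],[0,0,0]]]'; python3 -m pendant '[[0.7,[0,0,-0.3],[0,0,0]],[0.7,[0,0,-0.6],[0,0,0]],[0.7,[0,0,-1],[0,0,0]]]';python3 -m pendant '[[0.7,[0,0,-0.5],[0,0,0]],[0.7,[0,0,-1],[0,0,0]],[0.7,[0,0,-1.5],[0,0,0]],[0.7,[0,0,-2.2],[0,0,0]],[0.7,[0,0,-3],[0,0,0]],[0.7,[0,0,-3],[0,0,0]]]'; python3 - <<'E'
from plant import arm,viewer
import cv2
s=arm.state();print(s["force"].round(2),s["wrist_torque"].round(3))
v=viewer.get_image("scene")
cv2.imwrite("pics/s9.png",cv2.resize(v["image"][105:245,340:470],None,fx=5,fy=4.2,interpolation=cv2.INTER_CUBIC))
E
```

```text
t: 11.0
tcp_pos: [484.2, 210.1, 93.1]
tool_rot: [-0.342, 0.94, 0.006, 0.005]
force: [-0.4, -0.3, -0.3]
grip_width: 55.1
t: 11.38
tcp_pos: [484.1, 209.9, 103.4]
tool_rot: [-0.342, 0.94, 0.006, 0.005]
force: [0.1, -0.1, 0.3]
grip_width: 55.3
t: 12.12
tcp_pos: [484.7, 209.7, 134.5]
tool_rot: [-0.342, 0.94, 0.005, 0.006]
force: [0.1, -0.3, -1.3]
grip_width: 55.1
[ 0.13 -0.3  -1.25] [ 0.014 -0.002 -0.012]
```

View pics/s9.png

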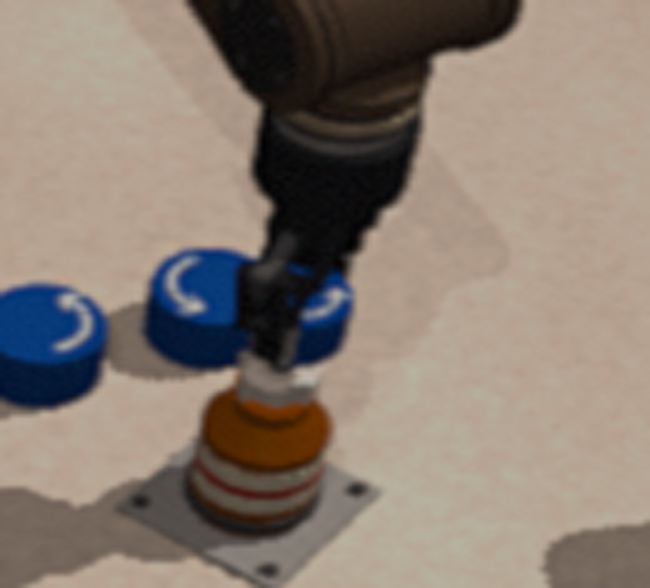

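The cap is off: the white collar shows at about (281,380) in the crop and the cap is in the fingers. Next is the tray, turning the wrist back on the way so joint 6 stays in range.

```bash
python3 - <<'E'
from plant import arm
import numpy as np
from scipy.spatial.transform import Rotation as Ro
s=arm.state();R=Ro.from_quat(s["tool_rot"]).as_matrix()
print((R.T@(np.array([548.5,-206.5,150])-s["tcp_pos"])/10).round(2))
E
```

```text
[ 21.81 -35.98  -2.15]
```

```bash
python3 -m pendant '[[0.7,[1,-1.5,-2],[0,0,0.1]],[0.7,[3,-5,-2.1],[0,0,0.2]],[0.7,[5.5,-9,-2.1],[0,0,0.35]],[0.7,[8.5,-14,-2.1],[0,0,0.5]],[0.7,[11.5,-19,-2.1],[0,0,0.65]],[0.7,[14.5,-24,-2.1],[0,0,0.8]],[0.7,[17.5,-29,-2.1],[0,0,0.95]],[0.7,[20,-33,-2.1],[0,0,1.1]],[0.7,[21.8,-36,-2.1],[0,0,1.2]],[0.7,[21.8,-36,-2.1],[0,0,1.2]]]'; python3 - <<'E'
from plant import arm,viewer
import cv2
from h import *
s=arm.state();print(s["force"].round(2),s["qpos"].round(2),s["tcp_pos"].round(1),s["tool_rot"].round(4))
v=viewer.get_image("scene")
cv2.imwrite("pics/s10.png",cv2.resize(v["image"][180:340,140:340],None,fx=4,fy=3.7,interpolation=cv2.INTER_CUBIC))
P=cloud(v);m=blue(v)>0;m[:,330:]=0;m[:180]=0;m&=P[...,2]>60
Q=P[m];print(len(Q),np.nanpercentile(Q,[3,50,97],axis=0).round(1))
v=viewer.get_image("top")
cv2.imwrite("pics/t10.png",cv2.resize(v["image"][180:300,300:500],None,fx=4,fy=4,interpolation=cv2.INTER_CUBIC))
E
```

```text
t: 13.42
tcp_pos: [548.5, -208.8, 148.9]
tool_rot: [0.25, 0.968, 0.008, 0.001]
force: [0.2, -0.3, 0.4]
grip_width: 55.3
[ 0.19 -0.31  0.37] [-0.54  0.13  1.84  0.02  1.17 -1.62] [ 548.5 -208.8  148.9] [0.2498 0.9683 0.0077 0.0011]
349 [[ 528.2 -234.   193.7]
 [ 559.9 -213.3  219. ]
 [ 575.  -193.5  223.6]]
```

View pics/s10.png

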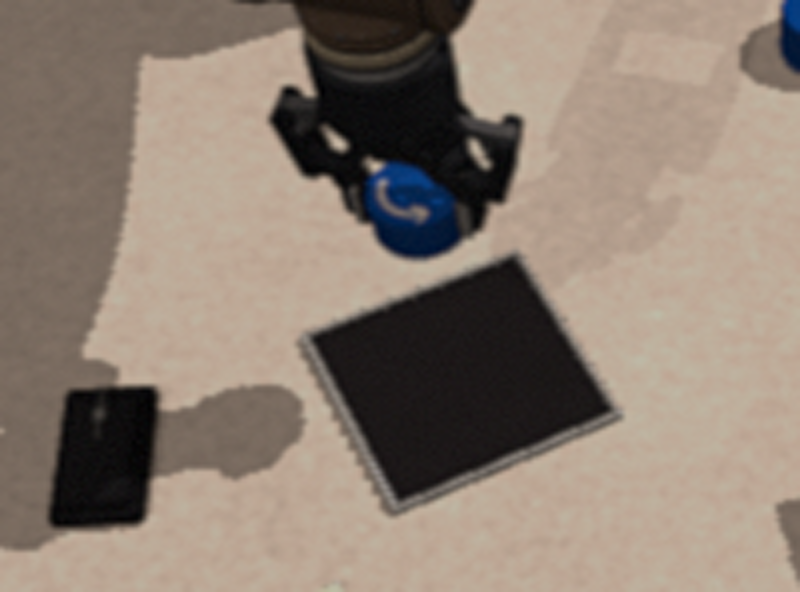

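View pics/t10.png

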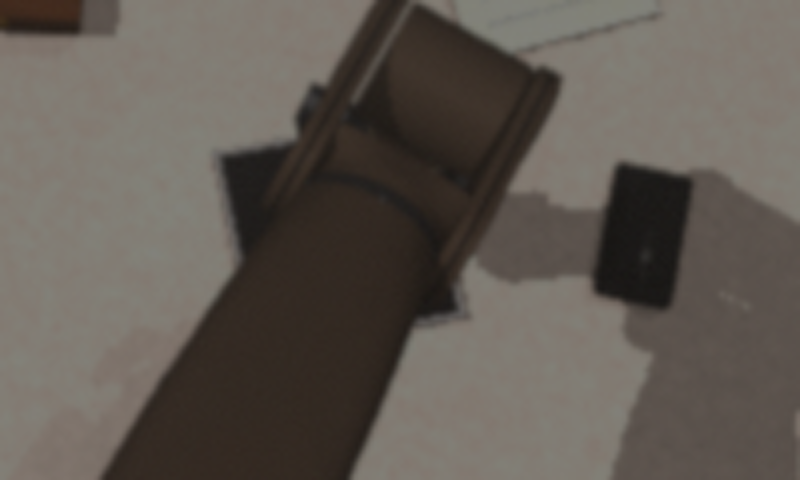

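```bash
python3 - <<'E'
from plant import arm
import numpy as np
from scipy.spatial.transform import Rotation as Ro
s=arm.state();Q=Ro.from_quat(s["tool_rot"]);R=Q.as_matrix()
print((R.T@(np.array([547.5,-202.5,-15])-s["tcp_pos"])/10).round(2), R[:,2])
# rotation to make tool z straight down
ax=np.cross(R[:,2],[0,0,-1]);print("tool-axis rotvec",(R.T@ax).round(4))
E
```

```text
[ 0.2   0.02 16.38] [ 0.00532656  0.01531853 -0.99986848]
tool-axis rotvec [ 0.016  -0.0027  0.    ]
```

```bash
python3 -m pendant '[[0.7,[0.1,0,2],[0.016,-0.003,0]],[0.7,[0.2,0,5],[0.016,-0.003,0]],[0.7,[0.2,0,8],[0.016,-0.003,0]],[0.7,[0.2,0,11],[0.016,-0.003,0]],[0.7,[0.2,0,14],[0.016,-0.003,0]],[0.7,[0.2,0,15.5],[0.016,-0.003,0]],[0.7,[0.2,0,16.2],[0.016,-0.003,0]],[0.7,[0.2,0,16.2],[0.016,-0.003,0]]]'; python3 - <<'E'
from plant import arm,viewer
import cv2
from h import *
s=arm.state();print(s["force"].round(2),s["qpos"].round(2),s["tcp_pos"].round(1),s["tool_rot"].round(4))
v=viewer.get_image("scene")
cv2.imwrite("pics/s11.png",cv2.resize(v["image"][200:340,170:330],None,fx=5,fy=4.2,interpolation=cv2.INTER_CUBIC))
P=cloud(v);m=blue(v)>0;m[:,330:]=0;m[:180]=0;m&=P[...,2]>5
Q=P[m];print(len(Q),np.nanpercentile(Q,[3,50,97],axis=0).round(1))
E
```

```text
t: 14.52
tcp_pos: [547.7, -202.5, -12.8]
tool_rot: [0.248, 0.969, -0.0, 0.0]
force: [0.5, 0.2, -0.2]
grip_width: 55.0
[ 0.52  0.23 -0.25] [-0.53  0.34  1.92  0.    0.88 -1.6 ] [ 547.7 -202.5  -12.8] [ 2.478e-01  9.688e-01 -1.000e-04  4.000e-04]
402 [[ 531.7 -408.1   12.6]
 [ 569.8 -215.2   50.5]
 [ 835.1 -187.6   63.9]]
```

View pics/s11.png

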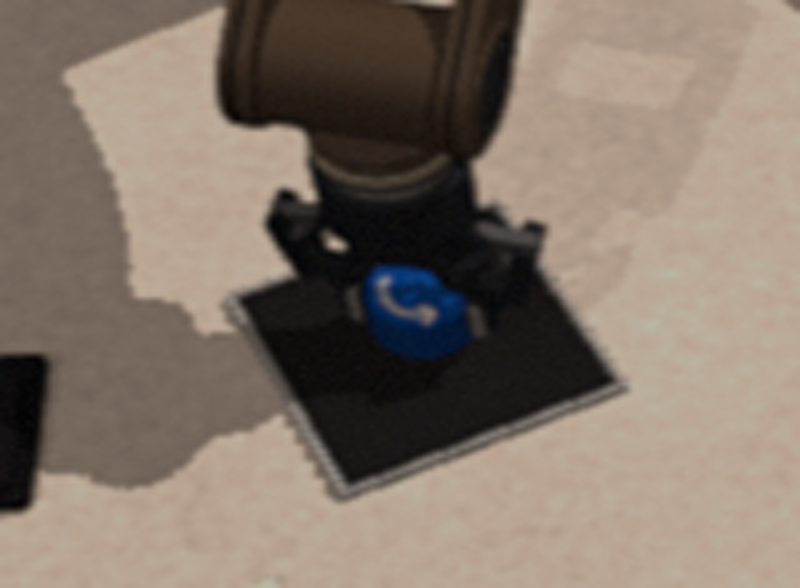

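```bash
python3 -m pendant '[[0.7,[0,0,0.5],[0,0,0]],[0.7,[0,0,1],[0,0,0]],[0.7,[0,0,1.4],[0,0,0]],[0.7,[0,0,1.4],[0,0,0]]]'; python3 -m pendant '[[0.7,[0,0,0.15],[0,0,0]],[0.7,[0,0,0.3],[0,0,0]],[0.7,[0,0,0.3],[0,0,0]]]';python3 -m pendant '[[0.7,[0,0,0.1],[0,0,0]],[0.7,[0,0,0.1],[0,0,0]]]';python3 -m pendant '[[0.7,[0,0,0.1],[0,0,0]],[0.7,[0,0,0.1],[0,0,0]]]'
```

```text
t: 15.08
tcp_pos: [547.7, -202.7, -26.7]
tool_rot: [0.248, 0.969, -0.0, 0.0]
force: [0.4, 0.4, -0.7]
grip_width: 55.3
t: 15.45
tcp_pos: [547.6, -202.7, -29.9]
tool_rot: [0.248, 0.969, -0.0, 0.0]
force: [0.3, 0.0, 0.5]
grip_width: 55.1
t: 15.7
tcp_pos: [547.6, -202.6, -31.0]
tool_rot: [0.248, 0.969, -0.0, 0.0]
force: [-0.2, -1.2, -0.9]
grip_width: 54.8
t: 15.95
tcp_pos: [547.7, -202.7, -31.9]
tool_rot: [0.248, 0.969, -0.0, 0.0]
force: [-1.1, -0.5, -0.5]
grip_width: 54.8
```

```bash
python3 -m pendant '[[0.7,[0,0,0.1],[0,0,0]],[0.7,[0,0,0.1],[0,0,0]]]';python3 -m pendant '[[0.7,[0,0,0.1],[0,0,0]],[0.7,[0,0,0.1],[0,0,0]]]';python3 -m pendant '[[0.7,[0,0,0.05],[0,0,0]],[0.7,[0,0,0.05],[0,0,0]]]'; python3 - <<'E'
from plant import arm,viewer
import cv2
v=viewer.get_image("scene")
cv2.imwrite("pics/s12.png",cv2.resize(v["image"][200:340,170:330],None,fx=5,fy=4.2,interpolation=cv2.INTER_CUBIC))
E
```

```text
t: 16.2
tcp_pos: [547.7, -202.7, -31.9]
tool_rot: [0.248, 0.969, -0.0, -0.0]
force: [-4.2, 1.2, 5.7]
grip_width: 55.1
t: 16.45
tcp_pos: [547.7, -202.7, -31.9]
tool_rot: [0.248, 0.969, 0.0, -0.0]
force: [-2.3, 1.7, 6.3]
grip_width: 54.8
t: 16.7
tcp_pos: [547.7, -202.7, -31.9]
tool_rot: [0.248, 0.969, 0.0, -0.001]
force: [-2.1, 0.6, 5.8]
grip_width: 55.1
```

View pics/s12.png

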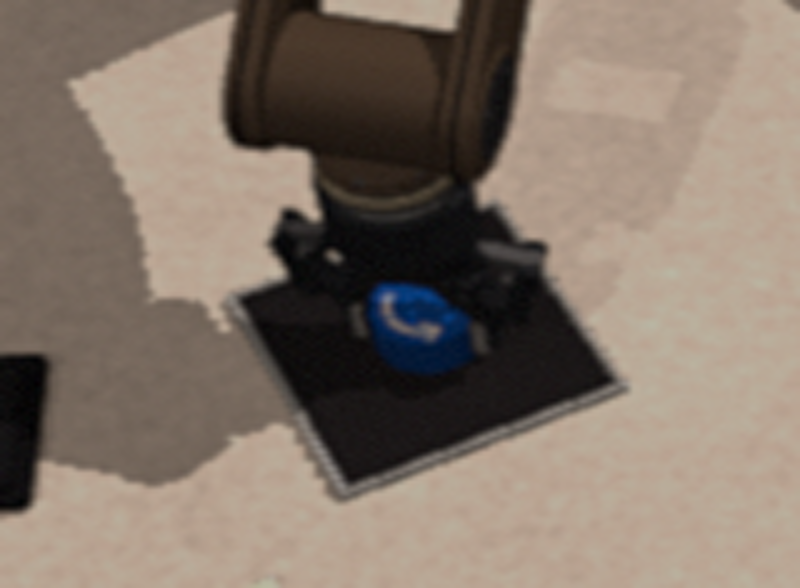

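The cap touched the tray floor at reported z −31.9, where predicted, and sits well inside the tray. I'll ease the push, open and retreat upward.

```bash
python3 -m pendant '[[0.7,[0,0,0],[0,0,0]],[0.3,[0,0,0],[0,0,0]],[0,[0,0,0],[0,0,0]],[0,[0,0,0],[0,0,0]],[0,[0,0,0],[0,0,0]],[0,[0,0,0],[0,0,0]]]' 20; python3 -m pendant '[[0,[0,0,-1],[0,0,0]],[0,[0,0,-2.5],[0,0,0]],[0,[0,0,-4.5],[0,0,0]],[0,[0,0,-8],[0,0,0]],[0,[0,0,-12],[0,0,0]],[0,[0,0,-16],[0,0,0]],[0,[0,0,-19],[0,0,0]],[0,[0,0,-19],[0,0,0]]]'; python3 - <<'E'
from plant import arm,viewer
import cv2
from h import *
v=viewer.get_image("scene")
cv2.imwrite("pics/s13.png",v["image"])
cv2.imwrite("pics/s13z.png",cv2.resize(v["image"][200:340,170:330],None,fx=5,fy=4.2,interpolation=cv2.INTER_CUBIC))
P=cloud(v);m=blue(v)>0;m[:,:200]=0;m[:,310:]=0;m[:220]=0;m[330:]=0;m&=P[...,2]>5
Q=P[m];zt=np.percentile(Q[:,2],97);T=Q[Q[:,2]>36];print(zt,T.mean(0).round(1),T.min(0).round(1),T.max(0).round(1),np.linalg.lstsq(np.c_[T[:,:2]-T[:,:2].mean(0),np.ones(len(T))],T[:,2],rcond=None)[0])
print(arm.state()["force"])
E
```

```text
t: 17.5
tcp_pos: [547.7, -202.7, -32.0]
tool_rot: [0.248, 0.969, 0.0, -0.001]
force: [-0.2, -0.1, 0.4]
grip_width: 85.5
t: 18.5
tcp_pos: [550.1, -204.0, 163.3]
tool_rot: [0.248, 0.969, -0.001, 0.004]
force: [-0.4, -0.4, 0.0]
grip_width: 85.2
42.712648528253155 [ 546.8 -199.3   39.5] [ 518.  -229.3   36. ] [ 575.6 -173.    44.5] [4.89372504e-03 1.03379042e-02 3.95315597e+01]
[ 0.29634197 -0.1877664  -0.81162213]
```

View pics/s13z.png

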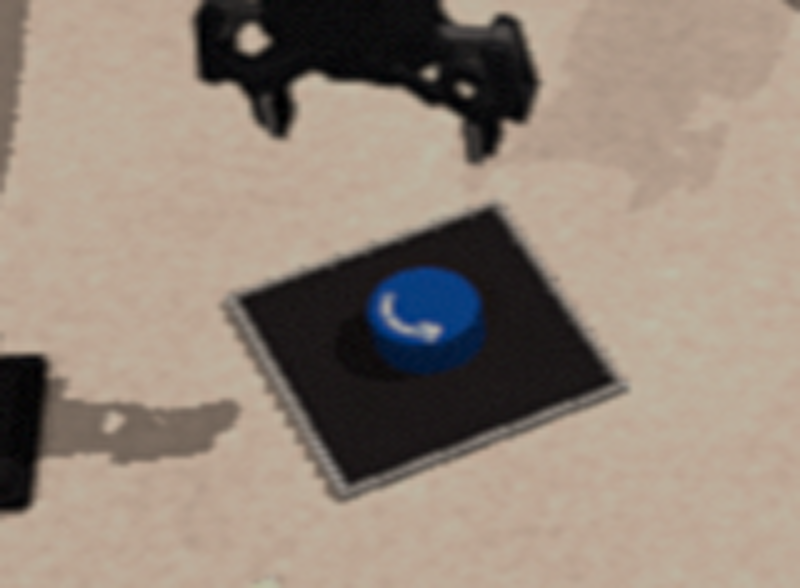

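View pics/s13.png

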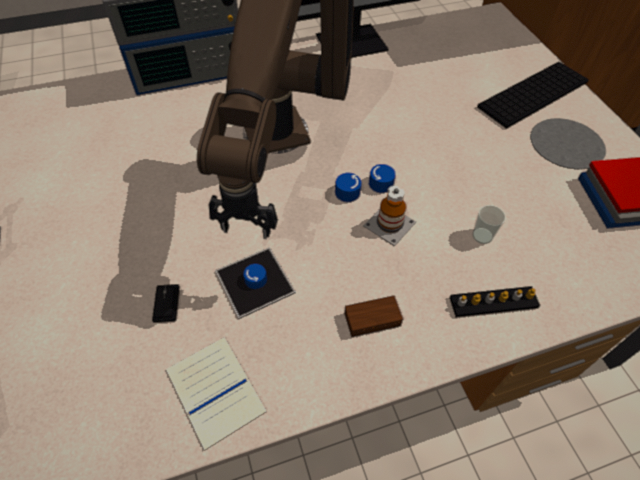

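The cap lies flat, arrow up, near the middle of the tray (scene 255,275). The jar is open with its collar showing, and the beaker, mouse and box are where they were. Handing in.

```bash
python3 - <<'E'
from plant import job
print(job.sign_off())
E
```

```text
the job is handed in; nothing more can be done
None
```

The jar is open and its cap is in the tray; I handed the job in at about 18.6 s of the 61 s allowed.

**What I did:**
- **Press:** I gripped the smallest blue cap, the one on the jar, and pressed it about 4 mm until it bottomed. The highest push I read there was about 12 N.
- **Turn:** Still pressing, I turned it counter-clockwise about 1.2 rad until I felt the stop (about 0.3 N m), then backed off about 0.1 rad.
- **Lift and place:** I let it rise and lifted it straight off. I lowered it onto the tray floor (contact felt at about 6 N), then opened the fingers and moved clear.

**Last checks:**
- **Cap:** It lies flat with its arrow up, centred at about (547, −199). The tray's centre is about (549, −206), so the cap is fully inside the rim.
- **Other things:** The jar shows its bare collar. The beaker, mouse and wooden box look unmoved, judged by eye in the final picture.
- **Robot:** The wrist force reads about zero, and the gripper is open and high above the tray.

**What disagreed:**
- **Finger height:** The fingers were really about 43 mm higher than the reported TCP suggested. I saw this in the depth picture, and my first closing, on air, confirmed it. I corrected for it, and the tray contact came at the predicted height.
- **Drift while turning:** The reported TCP moved about 5 mm sideways during the turn, with at most about 8 N of side force. I did not find the cause.

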